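# Bring the sage dish round to the front of the feeding turntable

## Task

Spin the bamboo turntable, either way round, by pushing the pegs on its rim with the fingertips until the small sage-green dish on it faces front, in line with the orange pointer on the turntable's foot. Do not touch or lift the dish or any other thing standing on the turntable, and leave the slate tile and the green bottle where they are. Finish with the turntable at rest.

Things in the scene. Friction and masses are not known exactly. Their poses are not given: they have to be found in the camera images.
- platter: round bamboo turntable platter, 290 mm across, 15 mm thick, turning both ways without stops about the vertical axis through its centre; light bearing friction (a push of about 1 N at the rim moves it) stops it almost at once when the push ends. Origin: centre of its underside, 30 mm above the shelf; the platter's top is at height 45 mm. z axis up
- peg (a point): top centre, at height 80 mm, of one of the eight identical upright dark wooden pegs, 14 mm in diameter, that stand 35 mm above the platter's top. They are 45 degrees apart on a circle of 135 mm radius about the platter's centre and turn with it
- pointer (a point): middle of the top of the orange bar (42 mm long radially, 22 mm wide, top at height 20 mm) on the fixed black foot, 176 mm from the turntable's centre and just outside the platter's rim; it marks the front of the turntable and faces roughly towards the robot. It does not turn with the platter
- front_spot (a point): the point on the platter's top, at height 45 mm, 70 mm from the turntable's centre on the line to the orange pointer, over which the dish's centre must come; fixed, it does not turn with the platter
- dish: small open ceramic bowl in sage green, 68 mm across and 26 mm high, loose, standing at one of four places on the platter, 90 degrees apart, 70 mm from the turntable's centre; it rides round with the platter, and a peg stands straight outwards of it on the rim. Origin: centre of its underside
- tub: clear (whitish) plastic tub with a lid and a grey press-button latch, 50 x 50 mm with the latch standing out 4 mm, 44 mm high, loose on the platter at another of the four places; origin: centre of its underside
- holder: black plastic thermometer probe holder, foot 46 x 40 mm, 44 mm high, loose on the platter at another of the four places; origin: centre of its underside
- jar: small clear glass jar with a wide white cap, 46 mm across and 50 mm high, loose on the platter at another of the four places; origin: centre of its underside
- slate: dark slate tile 100 x 100 x 8 mm lying loose on the shelf to the left of the turntable; origin: centre of its underside
- mister: green bottle with a black cap, 56 mm across and 150 mm high, standing loose on the shelf to the left of the turntable; origin: centre of its underside
Not all that is in view belongs to the job. Leave any yellow look-alike of the dish alone. What is shaped like the jar but pink is not meant.

How it is judged:
By the outcome, as a careful person would: the job done as asked, in the order asked, and still so for the second after the job is handed in, with the robot touching nothing.
It also fails if it takes over 58 s, if anything falls off the work surface, if the arm or the gripper's body presses on something with over 40 N, if the wrist force passes 120 N, or if a joint passes its speed limit or range.

## Robot

A 6-joint arm with a two-finger parallel gripper is mounted at the origin on the work surface. World frame = base frame: x ahead of the robot, y to its left, z up, the work surface at z = 0. Lengths are in m, angles in rad, forces in N, time in s.
With the tool pointing down it reaches from about 0.4 to 0.825 m from the base axis. Payload 7 kg.
Tool frame: the origin (TCP) lies midway between the tips of the shut fingers; the grasp point (between the pads) lies 19 mm behind it; y points along the fingers, z is the direction in which the jaws open and shut, and the axes are right-handed (so a half turn about y gives the same grasp; the last joint's range is limited). The gripper opens to 88 mm and grips with 3 to 60 N. Pads are 19 mm wide; open, the fingers measure 130 mm over their backs; the gripper's body (78 mm by 193 mm) begins 47 mm behind the grasp point.
Start: joints at [-0.997, 0.359, 0.012, 0, -1.224, -0.288], TCP at [0.19, -0.648, 0.227] pointing down, gripper open.
Joint ranges: [-3.07, 3.07], [-1.43, 2.12], [-1.02, 1.25], [-3.03, 1.67], [-3.05, -0], [-3.03, 3.03]. Speed limits (rad/s): [2.39, 2.39, 3.01, 3.14, 3.14, 3.14].

## Interface

Orientations are given as [roll, pitch, yaw] about the fixed x, y, z axes, in that order (R = Rz(yaw) Ry(pitch) Rx(roll)).
In Python, from station import arm gives the robot as it stands.
- The arm moves only by the tool move_arm, never from a script. Its argument "deltas" is a list of rows, each an object with "dp": the shift along the tool's x, y, z in mm, a list of three; "rotation": the turn, a rotation vector about the tool's x, y, z in degrees, a list of three. A call has 1 to 5 rows; each row shifts and turns the pose as measured when the row begins, along the tool's axes as they then stand; what a row does not reach is not made up. A row lasts 1/12 s, in which the tool goes at most 41.7 mm and 7.16 degrees, less where a joint would pass 70% of its speed; a pose out of reach is approached as far as the arm can. A call is refused whole if a number of a shift passes 41.7 or a number of a turn 7.16, either way. A call with a gripper value outside its range is refused whole. "jaw" is the closure in counts, from 0 (fully open) to 255 (shut), set as the call begins (left out, the last holds). The fingers move at their own pace and stop on an object; "squeeze" is the grip in N (left out, the last holds). Time passes only in rows, so rows that do not move let the fingers close. It gives the time, the measured TCP pose, the force and the opening at its end, in the units of the state.
- arm.get_state(): the state, without advancing time (a new reading comes with each control period).
- arm.grab_frame(name): name is "side" or "top"; returns a dict with "pixels" (400x640x3 uint8, red, green, blue), "z_map" (400x640 float32, m along the optical axis (not along the pixel's ray), 0 where there is no reading), "fx", "fy", "cx", "cy" (pixels), "cam_to_world" (4x4, takes a point from camera to world coordinates). Camera axes: x right, y down, z forward; pixel columns grow to the right and rows downward; lengths in m; the calibration is good to about 2 mm. A picture is of the moment at which its call begins.
- arm.job_done(): hands the job in, once; it reports no verdict.
The state is a dict: "t": time; "q": joint angles; "qd": joint speeds; "joint_efforts": joint torques, N m; "eef_pos": TCP position; "ee_rot": TCP orientation; "force": force on the tool from outside, world axes, zero at the start; "moment": the same for the moment, N m; "width": finger opening in m.
Only numpy, scipy, OpenCV 4.12 (cv2) and the standard library are available. Lean on these libraries where they do the work, as an engineer would, in place of code of your own. Each camera call takes 0.05 s, during which the arm holds its last target.

## Working session

There is one attempt and no reset: what is moved stays moved. The work goes in short steps, Python scripts to look and compute and a tool call to move; the robot and the scene stay as the last step left them, time stands still between calls to the robot, and variables do not carry over. Pictures are saved under pics/ and viewed, and the job is handed in when it is done.

Besides the shell and the picture viewer there is one more tool, called after "Call:" as name(argument=value, ...), one argument or row to a line, values as JSON. move_arm: Moves the arm, as the interface text tells. Its arguments: {"type":"object","properties":{"deltas":{"type":"array","items":{"type":"object","properties":{"dp":{"type":"array","items":{"type":"number"}},"rotation":{"type":"array","items":{"type":"number"}}}}},"jaw":{"type":"number"},"squeeze":{"type":"number"}},"required":["deltas"]}

```bash
mkdir -p pics; ls
python3 - <<'E'
from station import arm
import cv2,numpy as np,pickle
d={}
for n in("side","top"):
    f=arm.grab_frame(n);d[n]=f
    cv2.imwrite(f"pics/{n}0.png",f["pixels"][:,:,::-1])
    print(n,f["fx"],f["cx"],f["cy"],np.round(f["cam_to_world"],3).tolist())
pickle.dump(d,open("f0.pkl","wb"))
s=arm.get_state();print(s["t"],s["eef_pos"],s["ee_rot"],s["width"])
E
```

```text
pics
side 364.9564373132606 314.145638636843 204.5800189985488 [[0.999, -0.03, 0.02, 0.521], [-0.034, -0.607, 0.794, -0.522], [-0.012, -0.794, -0.607, 0.566], [0.0, 0.0, 0.0, 1.0]]
top 362.684744441271 319.4902737812484 197.68145453492784 [[0.009, -0.995, 0.095, 0.467], [-1.0, -0.008, 0.009, 0.14], [-0.009, -0.095, -0.995, 1.109], [0.0, 0.0, 0.0, 1.0]]
0.1 [ 0.19017137 -0.64721072  0.2257473 ] [-1.56934221e+00  1.09074290e-04  2.85702832e-01] 0.08756440064918927
```

View pics/top0.png

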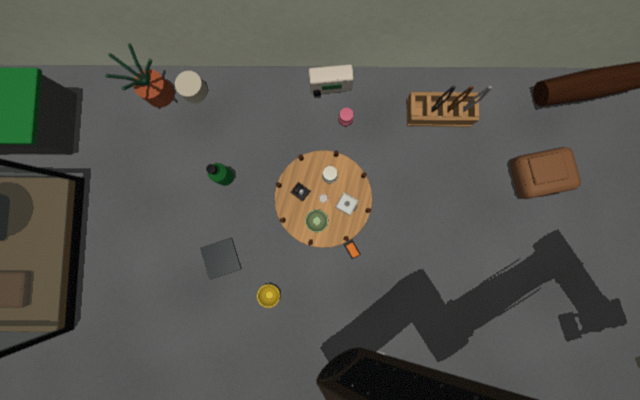

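View pics/side0.png

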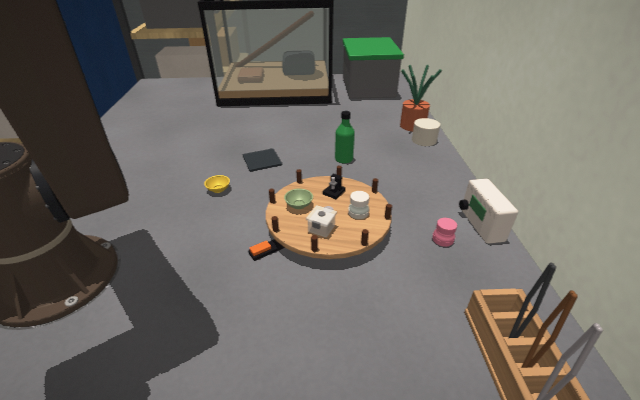

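The top view shows the platter at (323,198), the sage-green dish at (317,221), and the orange pointer at (352,250). The candidates for the dish are the green bowl on the platter at (317,221) and the yellow bowl on the shelf at (268,296). The green one fits on both colour and place. Next I'll measure and confirm it in a crop.

```bash
cat > h.py <<'E'
import cv2,numpy as np
def ray(f,u,v,z):
    T=f["cam_to_world"];d=T[:3,:3]@np.array([(u-f["cx"])/f["fx"],(v-f["cy"])/f["fy"],1]);o=T[:3,3]
    return o+d*(z-o[2])/d[2]
def proj(f,p):
    T=f["cam_to_world"];c=T[:3,:3].T@(np.array(p)-T[:3,3]);return f["fx"]*c[0]/c[2]+f["cx"],f["fy"]*c[1]/c[2]+f["cy"]
def blobs(m,amin):
    n,l,s,c=cv2.connectedComponentsWithStats(m.astype(np.uint8));return [(c[i],s[i,4]) for i in range(1,n) if s[i,4]>=amin]
def cloud(f):
    z=f["z_map"];v,u=np.mgrid[:z.shape[0],:z.shape[1]]
    P=np.stack([(u-f["cx"])/f["fx"]*z,(v-f["cy"])/f["fy"]*z,z],-1)
    return P@f["cam_to_world"][:3,:3].T+f["cam_to_world"][:3,3]
def measure(f,c0=None,roi=(.2,.75)):
    px=f["pixels"];hsv=cv2.cvtColor(px,cv2.COLOR_RGB2HSV);H,S,V=cv2.split(hsv);W=cloud(f)
    near=(W[...,0]>.3)&(W[...,0]<.63)&(W[...,1]>-.05)&(W[...,1]<.3)
    out={}
    m=(H<12)&(S>200)&(V>130)&near&(W[...,2]<.035)
    b=max(blobs(m,5),key=lambda x:x[1],default=None);out["pointer_px"]=b
    if b: out["pointer"]=ray(f,*b[0],.02)
    m=(H>35)&(H<90)&(S>50)&near&(W[...,2]>.04)&(W[...,2]<.09)
    b=max(blobs(m,15),key=lambda x:x[1],default=None);out["dish_px"]=b
    m=near&(abs(W[...,2]-.045)<.006)
    cs,_=cv2.findContours(m.astype(np.uint8),cv2.RETR_EXTERNAL,cv2.CHAIN_APPROX_NONE)
    out["rim"]=max(cs,key=len)[:,0,:]
    m=near&(V<90)&(W[...,2]>.055)&(W[...,2]<.095)
    out["dark"]=blobs(m,3)
    return out
E
python3 - <<'E'
import pickle,cv2
from h import *
d=pickle.load(open("f0.pkl","rb"));f=d["top"]
o=measure(f);P=np.array([ray(f,u,v,.045)[:2] for u,v in cv2.convexHull(o["rim"])[:,0,:]])
(c,r)=cv2.minEnclosingCircle(P.astype(np.float32));print("rim circle",c,r)
print("pointer",o.get("pointer"),o["pointer_px"]);print("dish",o["dish_px"],ray(f,*o["dish_px"][0],.062))
for b,a in o["dark"]: 
    q=ray(f,*b,.078);print("dark",b.round(1),a,q.round(4))
for n,(u0,u1,v0,v1) in dict(top=(265,380,140,265),side=(240,410,150,265)).items():
    cv2.imwrite(f"pics/c_{n}.png",cv2.resize(d[n]["pixels"][v0:v1,u0:u1,::-1],None,fx=4.5,fy=4.5,interpolation=2))
E
```

```text
rim circle (0.5665374994277954, 0.1400940865278244) 0.14387114346027374
pointer None None
dish (array([316.32085561, 220.39572193]), np.int32(374)) [0.50050444 0.15869117 0.062     ]
dark [363.  176.5] 6 [0.6269 0.0257 0.078 ]
dark [278.  184.5] 20 [0.6018 0.2694 0.078 ]
dark [297.1 188.7] 66 [0.5901 0.2144 0.078 ]
dark [306.4 190.6] 5 [0.5849 0.1877 0.078 ]
dark [303.5 190.8] 4 [0.5844 0.196  0.078 ]
dark [302.  197.3] 11 [0.5656 0.2    0.078 ]
dark [367.9 210.1] 16 [0.5305 0.0119 0.078 ]
dark [282.1 219.9] 16 [0.5006 0.2558 0.078 ]
dark [307.3 222. ] 7 [0.4952 0.184  0.078 ]
dark [345.6 238.3] 14 [0.4503 0.0751 0.078 ]
dark [310. 242.] 13 [0.4389 0.1756 0.078 ]
```

View pics/c_top.png

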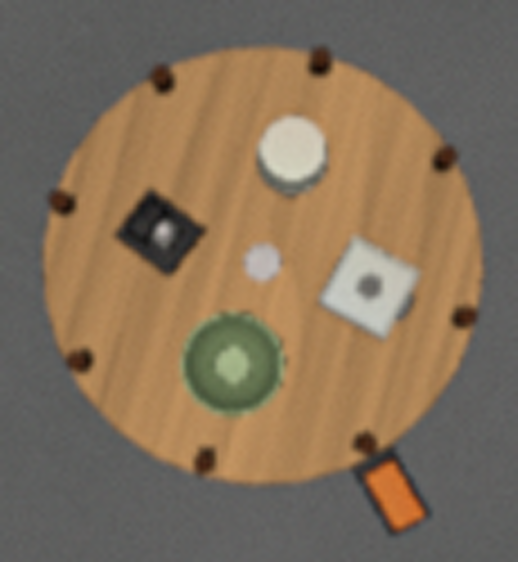

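View pics/c_side.png

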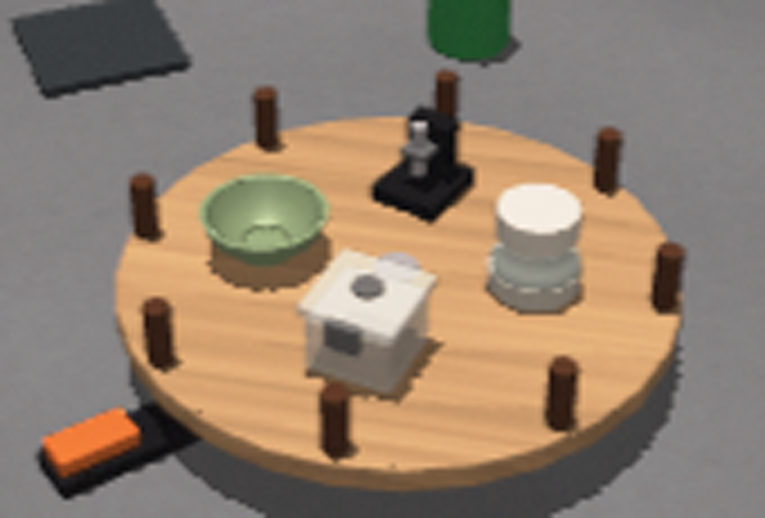

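The crops confirm the sage-green bowl on the platter, with a peg straight outwards of it. Tub, holder and jar take the other three places. Now refining the angles.

```bash
cat >> h.py <<'E'
from scipy.optimize import least_squares
def fine(f):
    px=f["pixels"].astype(int);hsv=cv2.cvtColor(f["pixels"],cv2.COLOR_RGB2HSV);H,S,V=cv2.split(hsv);W=cloud(f)
    near=(W[...,0]>.3)&(W[...,0]<.75)&(W[...,1]>-.05)&(W[...,1]<.34)
    o={}
    m=near&(H<14)&(S>180)&(V>120)
    o["or"]=[(c.round(1),a,ray(f,*c,.02)[:2].round(4)) for c,a in blobs(m,10)]
    m=near&(H>35)&(H<90)&(S>50)&(W[...,2]>.03)&(W[...,2]<.1)
    o["dish"]=[(c.round(1),a,ray(f,*c,.062)[:2].round(4)) for c,a in blobs(m,60)]
    m=near&(V<100)&(px[...,0]>px[...,2]+15)&(S>110)
    o["peg"]=[(c.round(1),a,ray(f,*c,.065)[:2].round(4)) for c,a in blobs(m,6)]
    return o
def disc(f):
    W=cloud(f);near=(W[...,0]>.3)&(W[...,0]<.75)&(W[...,1]>-.05)&(W[...,1]<.34)
    H,S,V=cv2.split(cv2.cvtColor(f["pixels"],cv2.COLOR_RGB2HSV))
    m=near&(H>8)&(H<22)&(S>70)&(V>110)&(abs(W[...,2]-.045)<.01)
    cs,_=cv2.findContours(m.astype(np.uint8),cv2.RETR_EXTERNAL,cv2.CHAIN_APPROX_NONE)
    h=cv2.convexHull(max(cs,key=len))[:,0,:]
    P=np.array([ray(f,u,v,.045)[:2] for u,v in h])
    s=least_squares(lambda p:np.hypot(*(P-p[:2]).T)-p[2],[.56,.14,.145],loss="soft_l1",f_scale=.002)
    return s.x
E
python3 - <<'E'
import pickle
from h import *
d=pickle.load(open("f0.pkl","rb"))
for n in d:
    f=d[n];c=disc(f);print(n,"disc",c.round(4));o=fine(f)
    for k in o:
        for b in o[k]: v=b[2]-c[:2];print(k,b,np.hypot(*v).round(4),np.degrees(np.arctan2(v[1],v[0])).round(1))
E
```

```text
side disc [0.5691 0.1349 0.1462]
or (array([259.9, 247.6]), np.int32(165), array([0.4177, 0.0466])) 0.1753 -149.8
dish (array([298.1, 197.9]), np.int32(410), array([0.5011, 0.1649])) 0.0743 156.2
peg (array([338.5, 170.5]), np.int32(34), array([0.6049, 0.2744])) 0.1441 75.6
peg (array([298.7, 176.5]), np.int32(55), array([0.5026, 0.2514])) 0.1342 119.7
peg (array([374.3, 185.8]), np.int32(60), array([0.6852, 0.201 ])) 0.1336 29.7
peg (array([271.9, 196.1]), np.int32(66), array([0.4399, 0.1707])) 0.1341 164.5
peg (array([387.6, 211.9]), np.int32(74), array([0.6975, 0.0989])) 0.1333 -15.6
peg (array([274.9, 224.3]), np.int32(79), array([0.4522, 0.0689])) 0.1342 -150.6
peg (array([364.3, 238. ]), np.int32(85), array([0.6346, 0.0178])) 0.1341 -60.8
peg (array([314.1, 243.3]), np.int32(89), array([0.5331, 0.007 ])) 0.1328 -105.7
peg (array([257.5, 254.2]), np.int32(6), array([ 0.4232, -0.0183])) 0.2115 -133.6
top disc [0.5677 0.1404 0.1435]
or (array([352.3, 249.7]), np.int32(101), array([0.4159, 0.0515])) 0.1759 -149.6
dish (array([316.3, 220.4]), np.int32(374), array([0.5005, 0.1587])) 0.0696 164.8
peg (array([335.5, 153.5]), np.int32(20), array([0.6963, 0.1045])) 0.1336 -15.6
peg (array([300.9, 157.3]), np.int32(22), array([0.6842, 0.2057])) 0.1336 29.3
peg (array([363.2, 175. ]), np.int32(20), array([0.6332, 0.0236])) 0.134 -60.7
peg (array([278.7, 184.8]), np.int32(22), array([0.6027, 0.2689])) 0.1332 74.7
peg (array([367.7, 210.3]), np.int32(17), array([0.5308, 0.011 ])) 0.1346 -105.9
peg (array([282.3, 219.7]), np.int32(18), array([0.5015, 0.2565])) 0.1336 119.7
peg (array([345.9, 238.4]), np.int32(18), array([0.4496, 0.0734])) 0.1357 -150.4
peg (array([310.3, 242.1]), np.int32(16), array([0.4384, 0.1752])) 0.1338 164.9
```

Both views agree on the geometry, except that the centre's y differs by 4–5 mm:
- **Platter centre:** about (0.568, 0.138).
- **Pegs:** at radius 0.134 (0.135 given).
- **Dish and its peg:** at 164.8°.
- **Pointer:** at 210.3° and radius 0.176, as given.

So the platter has to turn about +45.5° (anticlockwise). I'll straddle the dish's peg with partly open fingers and sweep it round. First the jaw and yaw.

Call:
move_arm(
  deltas=[
    {"dp": [33, 0, 21], "rotation": [0, 0, 0]},
    {"dp": [33, 0, 21], "rotation": [0, 0, 0]},
    {"dp": [33, 0, 21], "rotation": [0, 0, 0]},
    {"dp": [33, 0, 21], "rotation": [0, 0, 0]},
    {"dp": [33, 0, 21], "rotation": [0, 0, 0]},
  ],
  jaw=140,
)

```text
t: 0.52
eef_pos: [0.3169, -0.4991, 0.2209]
ee_rot: [-1.563, 0.004, 0.274]
force: [1.2, 0.3, 0.2]
width: 0.06
```

Call:
move_arm(
  deltas=[
    {"dp": [33, 0, 21], "rotation": [0, 0, 0]},
    {"dp": [33, 0, 21], "rotation": [0, 0, 0]},
    {"dp": [33, 0, 21], "rotation": [0, 0, 0]},
    {"dp": [33, 0, 21], "rotation": [0, 0, 0]},
    {"dp": [33, 0, 21], "rotation": [0, 0, 0]},
  ],
)

```text
t: 0.93
eef_pos: [0.451, -0.3444, 0.2199]
ee_rot: [-1.561, 0.005, 0.273]
force: [1.0, -0.8, -0.1]
width: 0.0399
```

Call:
move_arm(
  deltas=[
    {"dp": [0, 0, 0], "rotation": [0, 6.5, 0]},
    {"dp": [0, 0, 0], "rotation": [0, 6.5, 0]},
    {"dp": [0, 0, 0], "rotation": [0, 6.5, 0]},
    {"dp": [0, 0, 0], "rotation": [0, 6.5, 0]},
    {"dp": [0, 0, 0], "rotation": [0, 6.5, 0]},
  ],
)

```text
t: 1.35
eef_pos: [0.4568, -0.3356, 0.2182]
ee_rot: [-1.564, 0.012, -0.303]
force: [0.4, 0.1, -0.2]
width: 0.0396
```

Call:
move_arm(
  deltas=[
    {"dp": [-13, 0, 37], "rotation": [0, 0, 0]},
    {"dp": [-13, 0, 37], "rotation": [0, 0, 0]},
    {"dp": [-13, 0, 37], "rotation": [0, 0, 0]},
    {"dp": [-13, 0, 37], "rotation": [0, 0, 0]},
    {"dp": [-13, 0, 37], "rotation": [0, 0, 0]},
  ],
)

```text
t: 1.77
eef_pos: [0.4499, -0.1388, 0.2165]
ee_rot: [-1.566, 0.018, -0.323]
force: [1.1, 0.6, 0.3]
width: 0.0394
```

Call:
move_arm(
  deltas=[
    {"dp": [-13, 0, 37], "rotation": [0, 0, 0]},
    {"dp": [-13, 0, 37], "rotation": [0, 0, 0]},
    {"dp": [-13, 0, 37], "rotation": [0, 0, 0]},
    {"dp": [-13, 0, 37], "rotation": [0, 0, 0]},
    {"dp": [-13, 0, 37], "rotation": [0, 0, 0]},
  ],
)

```text
t: 2.18
eef_pos: [0.4432, 0.0659, 0.2185]
ee_rot: [-1.565, 0.018, -0.324]
force: [0.5, 0.0, 0.0]
width: 0.0397
```

Call:
move_arm(
  deltas=[
    {"dp": [-13, 0, 36], "rotation": [0, 0, 0]},
    {"dp": [-13, 0, 36], "rotation": [0, 0, 0]},
    {"dp": [-13, 0, 36], "rotation": [0, 0, 0]},
    {"dp": [0, 0, 0], "rotation": [0, 0, 0]},
  ],
)

```text
t: 2.52
eef_pos: [0.4383, 0.1917, 0.2202]
ee_rot: [-1.563, 0.017, -0.32]
force: [1.2, -1.2, 0.5]
width: 0.0397
```

Call:
move_arm(
  deltas=[
    {"dp": [6, 0, -17.5], "rotation": [0, -3, 0]},
    {"dp": [0, 30, 0], "rotation": [0, 0, 0]},
    {"dp": [0, 30, 0], "rotation": [0, 0, 0]},
    {"dp": [0, 30, 0], "rotation": [0, 0, 0]},
    {"dp": [0, 0, 0], "rotation": [0, 0, 0]},
  ],
)

```text
t: 2.93
eef_pos: [0.4372, 0.1786, 0.1282]
ee_rot: [-1.559, 0.015, -0.257]
force: [-1.6, -0.3, -0.2]
width: 0.0395
```

Run:
```python
from station import arm
from h import *
f=arm.grab_frame("side");g=arm.grab_frame("top");s=arm.get_state()
print(s["t"],s["eef_pos"].round(4),s["ee_rot"],proj(f,s["eef_pos"]))
a=f["pixels"][100:270,200:420,::-1];b=g["pixels"][130:300,240:400,::-1]
cv2.imwrite("pics/c1.png",np.hstack([cv2.resize(x,None,fx=2.1,fy=2.1,interpolation=2) for x in(a,b)]))
```

```text
3.0333 [0.4399 0.1802 0.1329] [-1.55476896  0.01022828 -0.2552474 ] (np.float64(269.65510066543135), np.float64(169.1820842507006))
```

View pics/c1.png

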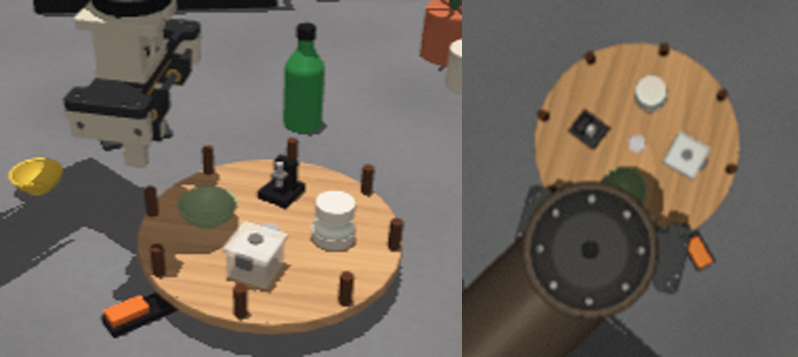

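The side view has the near finger at about (264,174), just in front of the peg, and the TCP projects to (270,169), right above it. Nothing has been touched. I'll shift 6 mm and go down.

Call:
move_arm(
  deltas=[
    {"dp": [2, 0, -6], "rotation": [0, 0, 0]},
    {"dp": [0, 20, 0], "rotation": [0, 0, 0]},
    {"dp": [0, 20, 0], "rotation": [0, 0, 0]},
    {"dp": [0, 20, 0], "rotation": [0, 0, 0]},
    {"dp": [0, 5, 0], "rotation": [0, 0, 0]},
  ],
)

```text
t: 3.45
eef_pos: [0.4473, 0.1785, 0.0773]
ee_rot: [-1.54, -0.002, -0.253]
force: [0.1, -0.4, 0.3]
width: 0.0396
```

Call:
move_arm(
  deltas=[
    {"dp": [-8, 5, -3], "rotation": [-1.7, 0, 0]},
    {"dp": [0, 10, 0], "rotation": [0, 0, 0]},
    {"dp": [0, 0, 0], "rotation": [0, 0, 0]},
  ],
)

```text
t: 3.7
eef_pos: [0.4414, 0.1785, 0.0654]
ee_rot: [-1.566, -0.005, -0.253]
force: [0.1, -0.8, -1.0]
width: 0.0395
```

Run:
```python
from station import arm
from h import *
f=arm.grab_frame("side");s=arm.get_state()
print(s["t"],s["eef_pos"].round(4),s["ee_rot"],s["force"],proj(f,s["eef_pos"]))
a=f["pixels"][130:260,200:400,::-1]
cv2.imwrite("pics/c2.png",cv2.resize(a,None,fx=4,fy=4,interpolation=2))
```

```text
3.75 [0.4419 0.1789 0.0663] [-1.56557933 -0.00582818 -0.2530233 ] [0.48176387 0.60667031 0.14500953] (np.float64(272.89964131627926), np.float64(193.61377132473513))
```

View pics/c2.png

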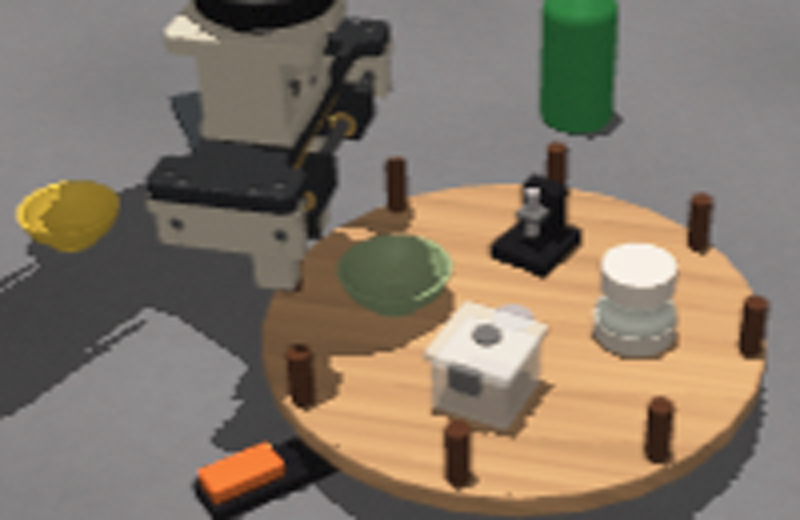

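The peg is just visible behind the near finger at crop (297,283), so it lies between the fingers, and the dish is clear of them. Starting the sweep.

Call:
move_arm(
  deltas=[
    {"dp": [-3, 6, -6.4], "rotation": [0, -2.7, 0]},
    {"dp": [0, 0, -6.4], "rotation": [0, -2.7, 0]},
    {"dp": [0, 0, -6.4], "rotation": [0, -2.7, 0]},
    {"dp": [0, 0, -6.4], "rotation": [0, -2.7, 0]},
    {"dp": [0, 0, -6.4], "rotation": [0, -2.7, 0]},
  ],
)

```text
t: 4.17
eef_pos: [0.4386, 0.1508, 0.0655]
ee_rot: [-1.558, -0.015, -0.006]
force: [-0.9, 0.7, -0.7]
width: 0.0398
```

```bash
cat > rep.py <<'E'
from station import arm
from h import *
import sys
f=arm.grab_frame("side");s=arm.get_state();p=s["eef_pos"];v=p[:2]-[.568,.138]
print(s["t"],p.round(4),s["ee_rot"].round(3),s["force"].round(1),"r",np.hypot(*v),"ang",np.degrees(np.arctan2(v[1],v[0]))%360)
c=np.array([.5691,.1355]);o=fine(f)
for k in o:
    for b in o[k]: v=b[2]-c;print(k,b[0],b[1],np.hypot(*v).round(4),(np.degrees(np.arctan2(v[1],v[0]))%360).round(1))
cv2.imwrite(sys.argv[1],cv2.resize(f["pixels"][130:260,200:400,::-1],None,fx=4,fy=4,interpolation=2))
E
python3 rep.py pics/c3.png
```

```text
4.2167 [0.4383 0.15   0.0656] [-1.559 -0.015 -0.003] [-0.8 -1.6  0.5] r 0.1302126914130439 ang 174.72626932153506
or [259.6 247.9] 163 0.1766 210.6
dish [297.7 199.5] 410 0.0728 161.5
peg [283.2 165. ] 10 0.2043 121.7
peg [333.6 170.2] 28 0.143 80.6
peg [294.7 178.5] 50 0.1321 125.4
peg [370.8 183.7] 51 0.1322 34.4
peg [387.7 208.8] 66 0.1332 348.9
peg [277.6 226.7] 119 0.1336 214.0
peg [369.  235.9] 77 0.1354 304.0
peg [320.6 245.2] 79 0.1367 260.1
peg [269.6 248.4] 7 0.1861 228.4
peg [262.5 252. ] 6 0.2017 227.3
```

View pics/c3.png

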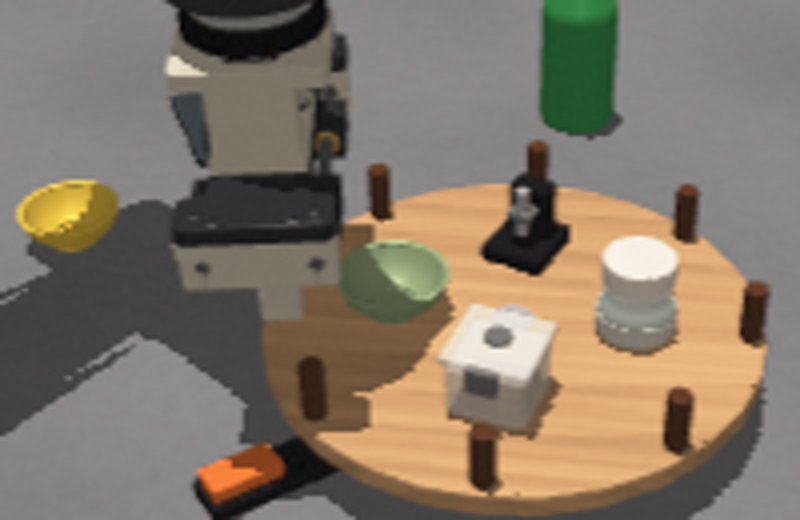

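The platter has turned about 5° with a light force, and the dish is riding along freely. Carrying on.

Call:
move_arm(
  deltas=[
    {"dp": [-4, 5, -6.4], "rotation": [-0.7, -2.7, 0.8]},
    {"dp": [0, 0, -6.4], "rotation": [0, -2.7, 0]},
    {"dp": [0, 0, -6.4], "rotation": [0, -2.7, 0]},
    {"dp": [0, 0, -6.4], "rotation": [0, -2.7, 0]},
    {"dp": [0, 0, -6.4], "rotation": [0, -2.7, 0]},
  ],
)

```text
t: 4.63
eef_pos: [0.4414, 0.1205, 0.0655]
ee_rot: [-1.566, -0.01, 0.237]
force: [-0.5, 0.6, -0.4]
width: 0.0398
```

```bash
python3 rep.py pics/c4.png
```

```text
4.6833 [0.4415 0.1198 0.0656] [-1.566 -0.01   0.24 ] [ 0.6 -1.3 -0.3] r 0.12781854284193653 ang 188.1929150200678
or [259.7 247.8] 167 0.1761 210.6
dish [300.4 205.1] 291 0.0629 178.5
peg [321.4 170. ] 28 0.1437 93.2
peg [250.9 175.3] 9 0.227 145.8
peg [361.  178.4] 47 0.1329 48.3
peg [385.8 200.4] 56 0.1324 2.3
peg [378.8 228.9] 77 0.1351 317.3
peg [287.6 234. ] 125 0.133 227.8
peg [336.4 245.3] 79 0.1364 273.2
```

Call:
move_arm(
  deltas=[
    {"dp": [-5, 3, -6.4], "rotation": [0, -2, 0]},
    {"dp": [-1, 0, -6.4], "rotation": [0, -2, 0]},
    {"dp": [-1, 0, -6.4], "rotation": [0, -2, 0]},
    {"dp": [-1, 0, -6.4], "rotation": [0, -2, 0]},
    {"dp": [-1, 0, -6.4], "rotation": [0, -2, 0]},
  ],
)

```text
t: 5.1
eef_pos: [0.4465, 0.0891, 0.0664]
ee_rot: [-1.565, -0.021, 0.411]
force: [0.4, 0.2, -0.6]
width: 0.0394
```

```bash
python3 rep.py pics/c5.png
```

```text
5.15 [0.4466 0.0885 0.0664] [-1.565 -0.021  0.413] [ 0.2 -0.9 -0.5] r 0.1311325227973737 ang 202.19238034818346
or [259.7 247.8] 171 0.1762 210.6
dish [304.6 211.4] 146 0.058 202.5
peg [309.3 174.6] 47 0.1295 107.9
peg [349.5 175.1] 47 0.1311 62.0
peg [250.  184.9] 7 0.2039 155.4
peg [380.9 192.4] 56 0.1321 16.4
peg [314. 198.] 9 0.0387 143.7
peg [322.5 198. ] 6 0.0247 117.7
peg [385.1 220.4] 74 0.1343 331.0
peg [300.6 239.5] 125 0.1321 241.7
peg [351.8 242.5] 79 0.1355 286.6
peg [278.5 242.2] 8 0.1624 228.8
peg [267.2 249.7] 12 0.1913 228.1
```

View pics/c5.png

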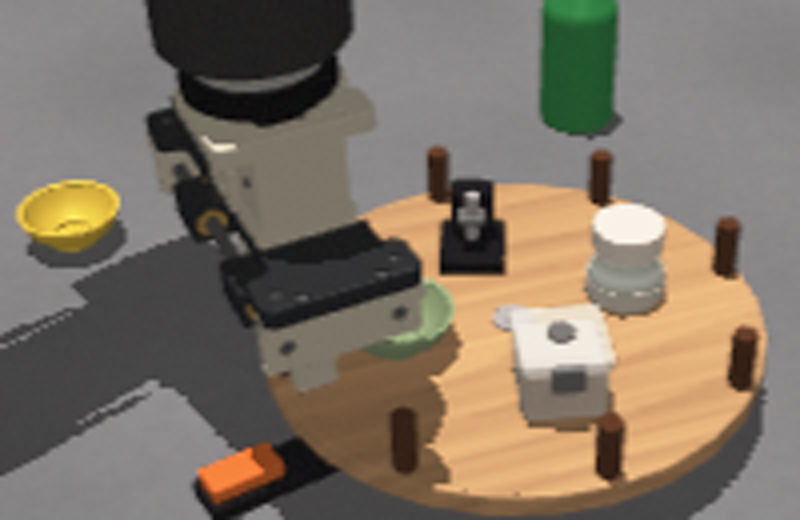

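About 32.1° turned, 13.4° to go.

Call:
move_arm(
  deltas=[
    {"dp": [-2, 0, -6.4], "rotation": [0, -2, 0]},
    {"dp": [-1, 0, -6.4], "rotation": [0, -2, 0]},
    {"dp": [-1, 0, -6.4], "rotation": [0, -2, 0]},
    {"dp": [-1, 0, -5], "rotation": [0, -2, 0]},
    {"dp": [0, 0, 0], "rotation": [0, 0, 0]},
  ],
)

```text
t: 5.57
eef_pos: [0.4561, 0.0663, 0.0694]
ee_rot: [-1.567, -0.029, 0.546]
force: [-0.7, -0.8, -0.1]
width: 0.0391
```

```bash
python3 rep.py pics/c6.png
python3 - <<'E'
from station import arm
from h import *
f=arm.grab_frame("top");o=fine(f);c=[.5677,.1399]
for k in o:
    for b in o[k]: v=b[2]-c;print(k,b[0],b[1],np.hypot(*v).round(4),(np.degrees(np.arctan2(v[1],v[0]))%360).round(1))
E
```

```text
5.6167 [0.4561 0.0665 0.0694] [-1.567 -0.029  0.544] [-0.4 -0.1  0.7] r 0.13274335149435917 ang 212.57818033435117
or [259.7 247.8] 172 0.1761 210.6
peg [339.6 173.3] 49 0.1307 73.5
peg [299.7 176.7] 50 0.1317 119.1
peg [254.  183.5] 14 0.1979 152.9
peg [375.  186.7] 52 0.132 27.7
peg [254.4 191.4] 19 0.1809 161.8
peg [387.3 213.2] 62 0.1333 342.1
peg [272.7 222.5] 59 0.136 206.5
peg [363.2 238.9] 75 0.1357 297.6
peg [312.2 242.9] 111 0.1333 252.6
peg [278.5 242.2] 8 0.1624 228.8
peg [267.2 249.7] 12 0.1913 228.1
dish [334.2 218.5] 372 0.0694 208.1
peg [336.3 153.8] 21 0.1333 343.5
peg [301.5 157. ] 18 0.1337 28.6
peg [363.5 176.1] 17 0.1327 298.1
peg [278.9 183.9] 20 0.1339 73.7
peg [355.7 213.8] 114 0.1057 243.4
peg [282.1 218.8] 21 0.1333 118.5
peg [318.2 236.8] 188 0.1148 173.5
```

About 2° short (dish at 208.1°, pointer at 210.3°), so I need roughly 4.5 mm more along the rim.

Call:
move_arm(
  deltas=[
    {"dp": [0, 4, -2.5], "rotation": [0, 0, 0]},
    {"dp": [0, 2, -2.5], "rotation": [0, 0, 0]},
    {"dp": [0, 0, 0], "rotation": [0, 0, 0]},
  ],
)

```text
t: 5.92
eef_pos: [0.4592, 0.0633, 0.0634]
ee_rot: [-1.567, -0.03, 0.54]
force: [-0.7, -0.2, -0.2]
width: 0.0394
```

```bash
cat > m2.py <<'E'
from station import arm
from h import *
import sys
s=arm.get_state();print(s["t"],s["eef_pos"].round(4),s["force"].round(1))
for n,c in(("top",(.5677,.1402)),("side",(.5691,.1352))):
    f=arm.grab_frame(n);o=fine(f);print(n)
    ang=lambda v:np.degrees(np.arctan2(v[1],v[0]))%360
    for k in("or","dish"):
        for b in o[k]: v=b[2]-c;print(k,b[0],b[1],np.hypot(*v).round(4),ang(v).round(1))
    a=[ang(b[2]-c)%45 for b in o["peg"] if .128<np.hypot(*(b[2]-c))<.14]
    print("peg mod45 (pointer at 30.3)",np.round(a,1),np.mean(a))
cv2.imwrite(sys.argv[1],cv2.resize(arm.grab_frame("top")["pixels"][140:265,265:390,::-1],None,fx=4.5,fy=4.5,interpolation=2))
E
python3 m2.py pics/d1.png
```

```text
5.9167 [0.4592 0.0633 0.0634] [-0.7 -0.2 -0.2]
top
dish [334.7 218.1] 368 0.0693 209.7
peg mod45 (pointer at 30.3) [29.9 30.2 29.6 29.9 30.3] 29.98283071700007
side
or [259.8 247.8] 171 0.1758 210.5
peg mod45 (pointer at 30.3) [29.7 30.7 28.9 28.6 18.4 31.7 28.8 29.3] 28.262235086210275
```

Call:
move_arm(
  deltas=[
    {"dp": [0, 0, 5], "rotation": [0, 0, 0]},
    {"dp": [0, 0, 5], "rotation": [0, 0, 0]},
    {"dp": [0, -20, 0], "rotation": [0, 0, 0]},
    {"dp": [0, -30, 0], "rotation": [0, 0, 0]},
    {"dp": [0, -40, 0], "rotation": [0, 0, 0]},
  ],
)

```text
t: 6.48
eef_pos: [0.4458, 0.0693, 0.1485]
ee_rot: [-1.566, -0.013, 0.538]
force: [1.0, 1.8, -0.8]
width: 0.0395
```

Call:
move_arm(
  deltas=[
    {"dp": [0, -40, 0], "rotation": [0, 0, 0]},
    {"dp": [0, 0, -40], "rotation": [0, 0, 0]},
    {"dp": [0, 0, -40], "rotation": [0, 0, 0]},
    {"dp": [0, 0, -40], "rotation": [0, 0, 0]},
    {"dp": [0, 0, -40], "rotation": [0, 0, 0]},
  ],
)

```text
t: 6.9
eef_pos: [0.5326, -0.0617, 0.2031]
ee_rot: [-1.57, -0.035, 0.557]
force: [0.6, 0.8, -0.3]
width: 0.0393
```

Call:
move_arm(
  deltas=[
    {"dp": [-10, 0, -40], "rotation": [0, 0, 0]},
    {"dp": [-10, 0, -40], "rotation": [0, 0, 0]},
    {"dp": [-10, 0, -40], "rotation": [0, 0, 0]},
    {"dp": [-10, 0, -40], "rotation": [0, 0, 0]},
    {"dp": [0, 0, 0], "rotation": [0, 0, 0]},
  ],
)

```text
t: 7.32
eef_pos: [0.5872, -0.2253, 0.2016]
ee_rot: [-1.572, -0.036, 0.557]
force: [1.6, 0.3, 0.2]
width: 0.0394
```

```bash
python3 m2.py pics/d2.png
```

```text
7.3167 [ 0.5872 -0.2253  0.2016] [1.6 0.3 0.2]
top
or [352.3 249.6] 99 0.1757 210.3
dish [334.8 218.2] 372 0.0698 210.0
peg mod45 (pointer at 30.3) [29.7 30.1 29.5 30.3 13.7 29.7 29.9 29.9 29.8] 28.066984486168906
side
or [260.7 249.9] 72 0.1771 212.8
dish [290.9 213.3] 80 0.0882 198.0
peg mod45 (pointer at 30.3) [30.5 30.6 30.8] 30.62944019495283
```

View pics/d2.png

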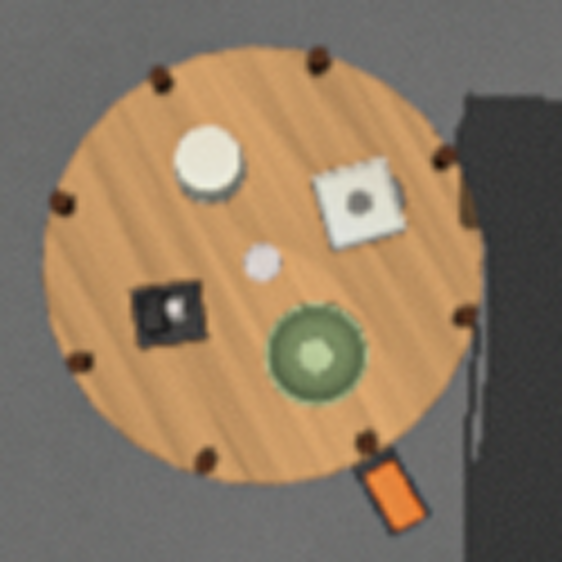

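The top view shows the dish at crop (316,353) in line with the hub at (263,263) and the pointer at (394,493). The dish is at 210.0° and the pointer at 210.3°. A last check of the surroundings before handing in.

Run:
```python
from station import arm
import pickle,cv2,numpy as np
a=pickle.load(open("f0.pkl","rb"))["top"]["pixels"];b=arm.grab_frame("top")["pixels"]
for n,(u0,u1,v0,v1) in dict(slate=(195,250,230,285),mister=(200,240,155,190)).items():
    print(n,np.abs(a[v0:v1,u0:u1].astype(int)-b[v0:v1,u0:u1]).mean())
arm.job_done()
```

```text
slate 13.139393939393939
mister 11.752857142857144
the job is handed in; nothing more can be done
```

Run:
```python
from station import arm
import pickle,cv2,numpy as np
a=pickle.load(open("f0.pkl","rb"))["top"]["pixels"]
b=arm.grab_frame("top")["pixels"]
cv2.imwrite("pics/e.png",np.hstack([cv2.resize(x[150:290,190:290,::-1],None,fx=4,fy=4) for x in(a,b)]))
for n,(u0,u1,v0,v1) in dict(slate=(195,250,230,285),mister=(200,240,155,190),floor=(200,240,290,330)).items():
    A,B=[cv2.cvtColor(x[v0:v1,u0:u1],cv2.COLOR_RGB2GRAY).astype(np.float32) for x in(a,b)]
    print(n,A.mean(),B.mean(),cv2.phaseCorrelate(A,B))
```

```text
the job is handed in; nothing more can be done
```

I turned the turntable about 45° anticlockwise, and the dish now faces front, in line with the orange pointer. I did it by straddling the dish's own peg with partly open fingers and sweeping it round, then lifted off and moved the arm clear. The job was handed in at about 7.5 s.

**Last checks (top camera, arm withdrawn):**
- **Alignment:** the dish is at 210.0° and 69.8 mm from the centre. The pegs put the dish's line at about 209.9°, against the pointer at 210.3°, so the error is about 0.3–0.4° (roughly 0.5 mm at the dish).
- **At rest:** the dish's angle agreed to 0.3° between the view just before the fingers left the peg and the view after.
- **Forces:** the readings I took stayed under about 3 N. I saw no contact with anything but the peg.

**Checks that disagreed or gave no clear answer:**
- **Side camera at the end:** the arm hid part of the view, so its dish and pointer readings (198.0° and 212.8°) can't be used. The three pegs it still saw read about 0.6° past the front line.
- **Slate tile and green bottle:** a before-and-after comparison of the top view showed a mean brightness difference of about 12–13 grey levels around each. I handed in within that same script, so I couldn't check whether this was lighting and shadow or movement. The gripper's path never came near either one, so I believe they are unmoved, but this comparison doesn't prove it.

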